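Hold the bath cover down while it is bolted

TASK

The bath vessel is loaded: put its loose slotted cover on so that both studs stand in the slots and the cover lies level on the sprung sealing ring. Then be my third hand while I fit the wing nuts: press the cover down so that the ring is squeezed with about 15 N (about half of its spring travel, never to its stop), keep that push steady for at least three seconds, and finish still holding and pressing; do not let go. Leave the bottle, flask, dish and stoppers alone.

Things in the scene. Friction and masses are not known exactly. Their poses are not given: they have to be found in the camera images.
- vessel: Open steel bath vessel fixed to the bench: blue foot 170 mm across, pot 134 mm across, rim 120 mm above the bench, glass tubes inside below the rim. Origin at the centre of its underside, on the bench; z up, x along the line through its two studs (a half turn gives the same shape): upright 8 mm steel rods on lugs at x = +80 and -80 mm, tops 170 mm above the bench
- stud_a (a point): Top of the stud at vessel x = +80 mm, 170 mm above the bench
- stud_b (a point): Top of the stud at vessel x = -80 mm, 170 mm above the bench
- seal (a joint): How far the black sealing ring in the vessel's mouth is pressed down, in m: 0 = free, 0.020 = at its stop. It sits on springs of 1.5 N per mm, lightly damped, so 15 N presses it about 10 mm; the weight of the cover alone presses it about 1.5 mm
- seal_top (a point): Centre of the top face of the sealing ring (118 mm outside, 96 mm inside diameter), which moves with it: 142 mm above the bench when free, 22 mm above the vessel's rim
- cover: Loose flat aluminium cover lying on the bench handle up, 0.2 to 0.32 kg: disc 142 mm across, 6 mm thick; at its two ends (x = + and -) a pair of prongs forms a slot for a stud, 16 mm wide, from 71 to 96 mm out, open outward. Origin at the centre of its underside; z up, x along the line through both slots and along the handle (a half turn gives the same shape)
- cover_handle (a point): Centre of the cover's black bar handle, 42 mm above the cover's underside, over its centre: bar 85 mm long along the cover's x, 20 mm wide, 22 mm high (31 to 53 mm above the underside), on two 12 mm posts 60 mm apart. Grip it across its width
- bottle: Bystander: white plastic bottle with a red cap, 68 mm across, 170 mm tall; origin at the centre of its underside
- flask: Bystander: conical glass flask, 90 mm across, 140 mm tall; origin at the centre of its underside
- dish: Bystander: white dish 88 mm across, 18 mm high, with two wing nuts in it; origin at the centre of its underside
- stoppers: Bystander: wooden block 50 x 130 mm with three black stoppers on it, 46 mm high over all; origin at the centre of its underside
Things that resemble listed ones, but are neither listed nor needed, are in the scene too. What is meant by the cover is not brown, and is the larger of those in its own colour.

How it is judged:
On the way:
1. with both studs in its slots, the cover is pressed level on the ring with 9 to 21 N, steadily for close on three seconds (horizontal distance between cover and vessel below 0.008 m and angle between the x axis of cover and the x axis of vessel, either way round below 0.12 rad and angle between cover's own z axis and vertical below 0.08 rad and z of cover in the frame of vessel below 0.139 m and value of joint seal between 0.0058 and 0.0138 m), for 2.8 s.
At the end, for the whole second after the job is handed in: The robot still holds or presses the cover; it lies on the ring with both studs in its slots (centred within 8 mm, in line within 7 degrees, level within 4.5 degrees) and still, and keeps the ring pressed 5.8 to 13.8 mm down, which is 9 to 21 N (all of step 1 and contact force between cover and vessel above 7 N and contact force between any of the fingers, the arm and cover above 3 N and linear speed of cover below 0.01 m/s); the arm keeps its last pose, push and grip.
It fails at once if the ring is driven down to its stop (value of joint seal above 0.0188 m).
It fails at once if the bottle is moved more than 30 mm or tipped (distance of bottle from where it was at the start of the episode above 0.03 m or angle between bottle's own z axis and vertical above 0.5 rad).
It fails at once if the flask is moved more than 30 mm or tipped (distance of flask from where it was at the start of the episode above 0.03 m or angle between flask's own z axis and vertical above 0.5 rad).
It fails at once if the dish is moved more than 30 mm (distance of dish from where it was at the start of the episode above 0.03 m).
It fails at once if the stopper block is moved more than 30 mm (distance of stoppers from where it was at the start of the episode above 0.03 m).
It also fails if it takes over 56 s, if anything falls off the work surface, if the arm or the gripper's body presses on something with over 40 N, if the wrist force passes 120 N, or if a joint passes its speed limit or range.

ROBOT

A 7-joint arm with a two-finger parallel gripper is mounted at the origin on the work surface. World frame = base frame: x ahead of the robot, y to its left, z up, the work surface at z = 0. Lengths are in m, angles in rad, forces in N, time in s.
With the tool pointing down it reaches from about 0.425 to 0.925 m from the base axis. Payload 6.8 kg.
Tool frame: the origin (TCP) lies on the mounting face of the last link; the fingertips stand 173 mm ahead of it and the grasp point (between the pads) lies 155 mm ahead of it; z points along the fingers, y is the line along which they close (so a half turn about z gives the same grasp; the last joint's range is limited). The gripper opens to 85 mm and grips with 20 to 120 N. Pads are 22 mm wide; open, the fingers measure 114 mm over their backs; the gripper's body (76 mm by 85 mm) begins 54 mm behind the grasp point. The pads swing forward as they close: fully open they stand 13 mm farther back than shut.
Start: joints at [-1.442, 0.477, 0.022, 1.555, -0.011, 1.109, -0.083], TCP at [0.158, 0.656, 0.405] pointing down, gripper open.
Joint ranges: [-2.96, 2.96], [-0.34, 2.1], [-1.41, 1.46], [0.24, 2.44], [-1.37, 4.51], [0.17, 1.92], [-2.96, 2.96]. Speed limits (rad/s): [2.39, 2.39, 3.14, 3.14, 3.14, 3.14, 3.14].

INTERFACE

Orientations are given as a unit quaternion [w, x, y, z].
In Python, from station import bot gives the robot as it stands. The module is installed in compiled form; this text tells all that it offers.
- The arm moves only by the shell command python3 -m pendant 'ROWS' [FORCE]. ROWS is JSON, a list of rows, each a list of 5 numbers: the finger opening in m, from 0 to 0.0854, then the shift along the tool's x, y, z in m, then the turn about the tool's z in degrees. In form: [[jaw, x, y, z, yaw], ...]. A call has 1 to 12 rows; each row shifts and turns the commanded pose from where the row before left it, along the tool's axes as they then stand; what a row does not reach is not made up. A row lasts 1/12 s, in which the tool goes at most 41.7 mm and 7.16 degrees, less where a joint would pass 70% of its speed; a pose out of reach is approached as far as the arm can. A call with a gripper value outside its range is refused whole. The fingers move at their own pace and stop on an object; FORCE is the grip in N (left out, the last holds). Time passes only in rows, so rows that do not move let the fingers close. It gives the time, the measured TCP pose, the force, the opening and the grip force at its end, in the units of the state.
- bot.get_obs(): the state, without advancing time (a new reading comes with each control period).
- bot.read_camera(name): name is "scene" or "top"; returns (picture, depth): 400x640x3 uint8, blue, green, red; 400x640 float32, m along the optical axis (not along the pixel's ray), 0 where there is no reading.
- bot.camera_model(name): a dict with "intrinsics" (3x3 intrinsics, pixels), "dist_coeffs" ([k1, k2, p1, p2, k3] as OpenCV has them; the pictures are not rectified), "R" (3x3) and "t" (3): a world point X has camera coordinates R X + t. Camera axes: x right, y down, z forward; pixel columns grow to the right and rows downward; lengths in m; the calibration is good to about 2 mm. A picture is of the moment at which its call begins. camera_model takes no time and is no camera call.
- bot.hand_in(): hands the job in; it is judged then, once.
Trained networks look in the newest picture that a camera, given by its name, has taken for a name from the list of things; names that differ only in an ending like _2 or _b are one class to them, and where a whole thing is asked for, a point or a joint stands for the part that bears it (a point fixed in the world has none). Each returns a list of dicts, best first, with "score" (0 to 1); they miss things now and then, are a little off and sometimes report something else, mostly with a low value. They report only what shows in the picture. A call takes as long as a camera call. They do not tell look-alikes from the thing itself.
- bot.boxes_of(name, camera): "at" ([column, row] in pixels, amid what is visible of it).
- bot.trace(name, camera): "mask" (400x640 bool, what is visible of it) and "at" ([column, row] in pixels, amid what is visible of it).
- bot.pinpoint(name, camera): "at" ([column, row] in pixels: a listed point, or the origin of a listed thing).
The state is a dict: "t": time; "q": joint angles; "joint_vel": joint speeds; "joint_torque": joint torques, N m; "eef_pos": TCP position; "tool_rot": TCP orientation; "contact_force": force on the tool from outside, world axes, zero at the start; "torque": the same for the moment, N m; "gripper_width": opening from 0.0 (shut) to 1.0 (fully open); "grasp_force": force on a finger pad.
Only numpy, scipy, OpenCV 4.12 (cv2) and the standard library are available. Lean on these libraries where they do the work, as an engineer would, in place of code of your own. Each camera call takes 0.05 s, during which the arm holds its last target. There are 200 camera calls.

## Working session

There is one attempt and no reset: what is moved stays moved. The work goes in short steps, Python scripts to look and compute and a shell command to move; the robot and the scene stay as the last step left them, time stands still between calls to the robot, and variables do not carry over. Pictures are saved under pics/ and viewed, at most 10 in all, crops included, and the job is handed in when it is done.

```bash
mkdir -p pics
python3 - <<'E'
from station import bot
import cv2
o=bot.get_obs(); print({k:o[k] for k in('t','eef_pos','tool_rot','contact_force','gripper_width')})
for c in("scene","top"):
    p,d=bot.read_camera(c); cv2.imwrite(f"pics/{c}0.png",p)
    m=bot.camera_model(c); print(c,m)
    for n in("cover","vessel","stud_a","cover_handle","seal_top"):
        print(n,[(x['at'],round(x['score'],2)) for x in bot.pinpoint(n,c)])
E
```

```text
{'t': 0.0, 'eef_pos': array([0.15826771, 0.6558921 , 0.40372975]), 'tool_rot': array([-4.46455926e-05,  1.18092734e-01,  9.93002147e-01, -9.16391921e-04]), 'contact_force': array([-0.47919956, -0.43824081,  0.04105949]), 'gripper_width': 0.9959143692754692}
scene {'intrinsics': array([[446.40227653,   0.        , 305.43225974],
       [  0.        , 446.40227653, 193.66046636],
       [  0.        ,   0.        ,   1.        ]]), 'dist_coeffs': array([-0.11095407,  0.        ,  0.        ,  0.        ,  0.        ]), 'R': array([[ 0.21916034,  0.97568323,  0.00331288],
       [ 0.82486558, -0.18346766, -0.53473021],
       [-0.52111949,  0.11992433, -0.84501635]]), 't': array([-0.13917447, -0.40144275,  1.70192665])}
cover [([390.9, 236.8], 0.91), ([406.3, 151.1], 0.89), ([345.8, 178.4], 0.62)]
vessel [([239.8, 201.9], 0.97), ([443.1, 205.6], 0.6)]
stud_a [([218.7, 154.3], 0.66), ([249.3, 191.2], 0.62)]
cover_handle [([388.0, 234.4], 0.92), ([349.9, 170.5], 0.88), ([405.7, 145.7], 0.75)]
seal_top [([234.6, 174.8], 0.82)]
top {'intrinsics': array([[509.15367381,   0.        , 309.00672303],
       [  0.        , 509.15367381, 208.51096234],
       [  0.        ,   0.        ,   1.        ]]), 'dist_coeffs': array([-0.16877119,  0.        ,  0.        ,  0.        ,  0.        ]), 'R': array([[-0.02499416, -0.99961305,  0.01220866],
       [-0.98070151,  0.02214882, -0.19425238],
       [ 0.19390681, -0.01682823, -0.98087561]]), 't': array([0.00880647, 0.60347419, 1.28465037])}
cover [([160.4, 289.9], 0.9), ([218.8, 179.7], 0.79), ([237.5, 260.8], 0.69), ([383.8, 246.9], 0.57)]
vessel [([375.8, 253.1], 0.95), ([344.2, 150.2], 0.62), ([372.3, 215.3], 0.45)]
stud_a [([400.5, 277.3], 0.98), ([371.2, 216.4], 0.6)]
cover_handle [([237.3, 260.9], 0.81), ([216.8, 178.5], 0.77), ([150.5, 290.8], 0.64)]
seal_top [([383.4, 249.3], 0.83), ([369.5, 221.2], 0.2)]
```

View pics/top0.png

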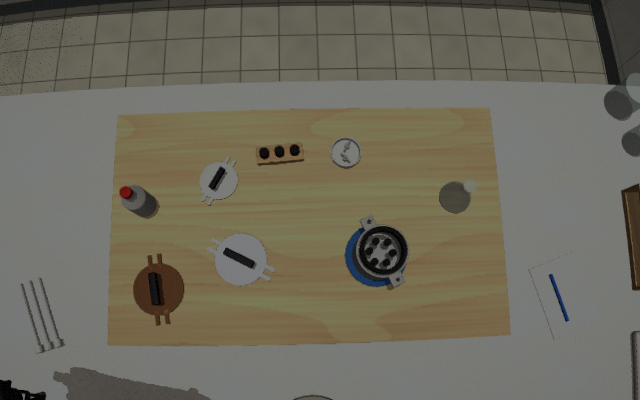

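View pics/scene0.png

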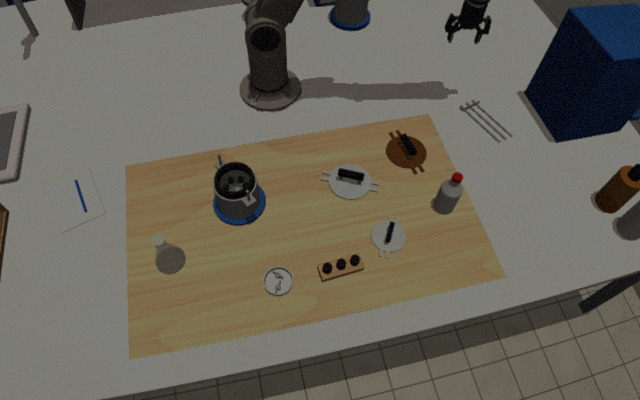

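The cover is the larger white one: top (240,260), scene (350,180). The brown one at top (158,290) and the small white one at (218,180) are look-alikes. The vessel is at top (380,252), with studs near (367,222) and (400,280). Next I measure both in world coordinates.

```bash
cat > h.py <<'E'
import numpy as np, cv2
from station import bot
def world(c,uv,z=None,depth=None):
    m=bot.camera_model(c);R,t=np.array(m['R']),np.array(m['t'])
    n=cv2.undistortPoints(np.float64(uv).reshape(-1,1,2),m['intrinsics'],m['dist_coeffs']).reshape(-1,2)
    r=np.c_[n,np.ones(len(n))]
    if depth is not None: return (r*np.asarray(depth)[:,None]-t)@R
    C=-R.T@t; w=r@R
    return C+w*((z-C[2])/w[:,2])[:,None]
def cloud(c,d,mask):
    v,u=np.nonzero(mask&(d>0)); return world(c,np.c_[u,v],depth=d[v,u]),np.c_[u,v]
def near(L,at): return min(L,key=lambda x:np.hypot(*(np.array(x['at'])-at)))
def axis(p):
    q=p[:,:2]-p[:,:2].mean(0); w,V=np.linalg.eigh(q.T@q); return np.degrees(np.arctan2(V[1,1],V[0,1]))%180
E
python3 - <<'E'
from h import *
np.set_printoptions(precision=4,suppress=True)
for c,ca,va in(("top",(240,260),(380,252)),("scene",(350,180),(238,195))):
    p,d=bot.read_camera(c)
    L=bot.trace("cover",c); m=near(L,ca)['mask']; print(c,near(L,ca)['at'],m.sum())
    P,uv=cloud(c,d,m); print('z pct',np.percentile(P[:,2],[5,25,50,75,95]))
    g=p[uv[:,1],uv[:,0]].astype(int).sum(1)
    hd=(g<150)&(P[:,2]>.04); dk=world(c,uv[P[:,2]<.02],z=.006)
    H=world(c,uv[hd],z=.053); print('handle',hd.sum(),H.mean(0),axis(H),np.ptp(H,0))
    (cx,cy),r=cv2.minEnclosingCircle(np.float32(dk[:,:2])); print('cover encl',cx,cy,r,'axis',axis(dk),'mean',dk.mean(0))
    m=near(bot.trace("vessel",c),va)['mask']; P,uv=cloud(c,d,m)
    k=(P[:,2]>.13)&(P[:,2]<.152);Q=P[k]; 
    e=cv2.fitEllipse(np.float32(cv2.convexHull(np.float32(Q[:,:2]*1000)))); print('ring',k.sum(),e, 'bbox mid',(Q.max(0)+Q.min(0))/2)
    S=P[P[:,2]>.155]; print('hi',len(S)); print(S[:12])
    for s in("stud_a","stud_b"):
        L=bot.pinpoint(s,c)
        for x in L: print(s,x['score'],x['at'],world(c,[x['at']],z=.17))
    for x in bot.pinpoint("seal_top",c)[:1]: print('seal',world(c,[x['at']],z=.142))
    for x in bot.pinpoint("vessel",c)[:1]: print('vessel',world(c,[x['at']],z=0))
    for n,z in(("cover",0),("cover_handle",.042)):
        x=near(bot.pinpoint(n,c),ca); print(n,world(c,[x['at']],z=z))
    f=3
    cv2.imwrite(f"pics/v_{c}.png",cv2.resize(p[va[1]-60:va[1]+60,va[0]-70:va[0]+70],None,fx=5,fy=5,interpolation=2))
E
```

```text
top [239.5, 259.7] 2284
z pct [0.0023 0.0053 0.0075 0.0101 0.054 ]
handle 234 [0.4785 0.1811 0.053 ] 62.43779755542275 [0.0511 0.0812 0.    ]
cover encl 0.4793156683444977 0.18404915928840637 0.09759663790464401 axis 68.59641421295244 mean [0.4794 0.1822 0.006 ]
ring 702 ((480.2182312011719, -183.98414611816406), (112.85955047607422, 158.1329345703125), 117.90438842773438) bbox mid [ 0.4805 -0.1839  0.1408]
hi 25
[[ 0.5574 -0.1507  0.1698]
 [ 0.5551 -0.1482  0.1692]
 [ 0.5551 -0.1507  0.1687]
 [ 0.5541 -0.1524  0.174 ]
 [ 0.555  -0.1474  0.1561]
 [ 0.5525 -0.148   0.17  ]
 [ 0.5521 -0.1501  0.172 ]
 [ 0.5519 -0.1525  0.1726]
 [ 0.5525 -0.1473  0.1561]
 [ 0.5515 -0.149   0.1615]
 [ 0.5501 -0.1504  0.1692]
 [ 0.5499 -0.1521  0.1558]]
stud_a 0.69 [236.3, 256.4] [[0.4693 0.1723 0.17  ]]
stud_a 0.63 [405.9, 276.6] [[ 0.4111 -0.2303  0.17  ]]
stud_a 0.59 [372.7, 219.5] [[ 0.551  -0.1569  0.17  ]]
stud_b 0.69 [236.3, 256.4] [[0.4693 0.1723 0.17  ]]
stud_b 0.63 [405.9, 276.6] [[ 0.4111 -0.2303  0.17  ]]
stud_b 0.59 [372.7, 219.5] [[ 0.551  -0.1569  0.17  ]]
seal [[ 0.4818 -0.1878  0.142 ]]
v
[... 503 characters left out ...]
831  0.1404]
hi 19
[[ 0.4092 -0.2161  0.1695]
 [ 0.4106 -0.2167  0.1665]
 [ 0.4081 -0.2177  0.1586]
 [ 0.4083 -0.2148  0.1581]
 [ 0.4092 -0.2184  0.1553]
 [ 0.4115 -0.2153  0.1574]
 [ 0.551  -0.1529  0.1709]
 [ 0.5542 -0.1501  0.1748]
 [ 0.5514 -0.1474  0.1697]
 [ 0.553  -0.1534  0.1689]
 [ 0.5538 -0.1507  0.1692]
 [ 0.554  -0.1479  0.1686]]
stud_a 0.75 [247.8, 188.4] [[ 0.5462 -0.1471  0.17  ]]
stud_a 0.56 [215.2, 151.6] [[ 0.395  -0.2229  0.17  ]]
stud_b 0.75 [247.8, 188.4] [[ 0.5462 -0.1471  0.17  ]]
stud_b 0.56 [215.2, 151.6] [[ 0.395  -0.2229  0.17  ]]
seal [[ 0.4749 -0.1876  0.142 ]]
vessel [[ 0.4816 -0.1964  0.    ]]
cover [[0.468  0.1851 0.    ]]
cover_handle [[0.4821 0.1885 0.042 ]]
```

View pics/v_top.png

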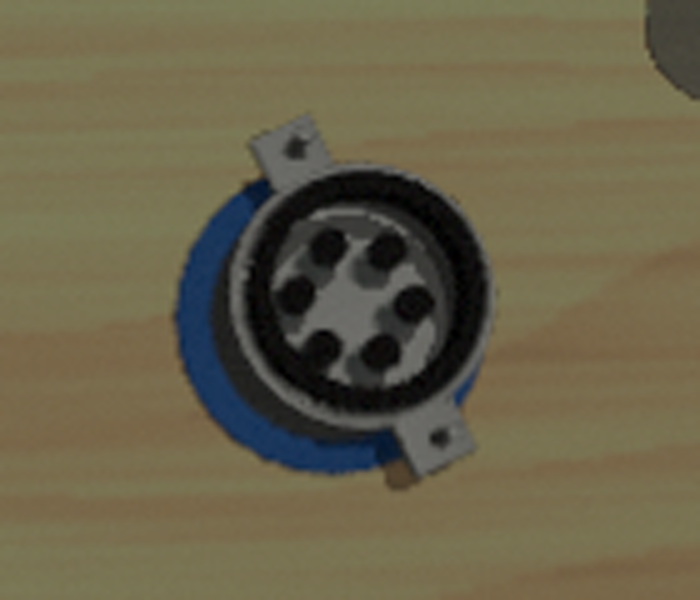

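Both studs show in the top view at about (369,221) and (398,279), which gives a vessel centre near (0.481,-0.183) and an axis of about 24.7°. Before moving I'll refine the handle pose and the two stud clusters.

Run:
```python
from h import *
np.set_printoptions(precision=4,suppress=True)
for c,ca,va in(("top",(240,260),(380,252)),("scene",(350,180),(238,195))):
    p,d=bot.read_camera(c); M=np.zeros((400,640),np.uint8); cv2.circle(M,ca,45,1,-1)
    P,uv=cloud(c,d,M>0); T=P[(P[:,2]>.045)&(P[:,2]<.062)]
    r=cv2.minAreaRect(np.float32(T[:,:2]*1000)); print(c,'handle top',len(T),T.mean(0),axis(T),r)
    g=p[uv[:,1],uv[:,0]]; s=(np.ptp(g.astype(int),1)<14)&(P[:,2]<.02)&(g.max(1)>90) # grey = cover disc
    W=world(c,uv[s],z=.006); W=W[np.hypot(*(W-[.48,.182,.006])[:,:2].T)<.11]
    h=cv2.minEnclosingCircle(np.float32(W[:,:2]*1000)); print('disc',len(W),h)
    far=W[np.hypot(W[:,0]-h[0][0]/1e3,W[:,1]-h[0][1]/1e3)>.078]; print('prong axis',len(far),axis(far))
    M[:]=0; cv2.circle(M,va,70,1,-1); P,uv=cloud(c,d,M>0)
    for s in((.553,-.15),(.409,-.2165)):
        k=(np.hypot(P[:,0]-s[0],P[:,1]-s[1])<.015)&(P[:,2]>.16)
        if k.any(): print('stud',k.sum(),P[k].mean(0))
    R=P[(abs(P[:,2]-.141)<.006)&(np.hypot(P[:,0]-.481,P[:,1]+.183)<.066)]
    A=np.c_[R[:,:2],np.ones(len(R))]
    print('ring',len(R),(R.max(0)+R.min(0))/2,cv2.minEnclosingCircle(np.float32(R[:,:2]*1000)))
```

```text
top handle top 253 [0.4786 0.1821 0.0536] 62.80115877889606 ((479.14263916015625, 182.48593139648438), (85.77656555175781, 20.081226348876953), 62.56123352050781)
disc 1972 ((479.389892578125, 182.98170471191406), 96.82173919677734)
prong axis 109 62.87974388096465
stud 10 [ 0.5538 -0.1506  0.1692]
stud 11 [ 0.4091 -0.2172  0.1699]
ring 626 [ 0.4815 -0.1841  0.141 ] ((480.7357482910156, -184.21499633789062), 59.874507904052734)
scene handle top 165 [0.4814 0.1837 0.0529] 62.692630499422016 ((480.3486328125, 184.05064392089844), (84.55867004394531, 25.288785934448242), 62.7080192565918)
disc 882 ((480.4066162109375, 184.04986572265625), 95.58706665039062)
prong axis 47 62.794264424082925
stud 12 [ 0.5545 -0.1509  0.1678]
stud 11 [ 0.4079 -0.2162  0.1696]
ring 430 [ 0.4812 -0.1829  0.141 ] ((480.4797668457031, -184.3196258544922), 61.14067840576172)
```

```bash
python3 -m pendant '[[0.085,-0.0265,-0.024,0,0],[0.085,-0.0265,-0.024,0,0],[0.085,-0.0265,-0.024,0,0],[0.085,-0.0265,-0.024,0,0],[0.085,-0.0265,-0.024,0,0],[0.085,-0.0265,-0.024,0,0],[0.085,-0.0265,-0.024,0,0],[0.085,-0.0265,-0.024,0,0]]' && python3 -m pendant '[[0.085,-0.0265,-0.024,0,0],[0.085,-0.0265,-0.024,0,0],[0.085,-0.0265,-0.024,0,0],[0.085,-0.0265,-0.024,0,0],[0.085,-0.0265,-0.024,0,0],[0.085,-0.0265,-0.024,0,0],[0.085,-0.0265,-0.024,0,0],[0.085,-0.0265,-0.024,0,0]]' && python3 -m pendant '[[0.085,0,0,0,7],[0.085,0,0,0,7],[0.085,0,0,0,7],[0.085,0,0,0,7],[0.085,0,0,0,7],[0.085,0,0,0,7],[0.085,0,0,0,7],[0.085,0,0,0,7],[0.085,0,0,0,7],[0.085,0,0,0,7],[0.085,0,0,0,7],[0.085,0,0,0,7]]' && python3 -m pendant '[[0.085,0,0,0,7],[0.085,0,0,0,7],[0.085,0,0,0,5.7],[0.085,0,0,0,0],[0.085,0,0,0,0]]'
cat > st.py <<'E'
from h import *
from scipy.spatial.transform import Rotation as Ro
import sys
np.set_printoptions(precision=4,suppress=True)
o=bot.get_obs(); R=Ro.from_quat(np.roll(o['tool_rot'],-1)).as_matrix()
a=np.degrees(np.arctan2(R[1,0],R[0,0]))
print(o['t'],'pos',o['eef_pos'],'xang',a,'z',R[:,2],'q',o['q'],'F',o['contact_force'],o['torque'],o['gripper_width'],o['grasp_force'])
if len(sys.argv)>4:
    g=np.array(list(map(float,sys.argv[1:4]))); print('tool shift',R.T@(g-o['eef_pos']),'yaw',-((float(sys.argv[4])-a+180)%360-180))
E
python3 st.py 0.480 0.183 0.197 62.7
```

```text
t: 2.27
eef_pos: [0.3201, 0.4182, 0.405]
tool_rot: [0.0, 0.118, 0.993, 0.0]
contact_force: [1.2, -0.5, -0.7]
gripper_width: 0.995
grasp_force: 0.0
t: 2.93
eef_pos: [0.4811, 0.1818, 0.4051]
tool_rot: [0.0, 0.118, 0.993, 0.0]
contact_force: [0.3, 0.8, 0.1]
gripper_width: 0.995
grasp_force: 0.0
t: 3.93
eef_pos: [0.4804, 0.1834, 0.4049]
tool_rot: [-0.0, 0.754, 0.657, 0.0]
contact_force: [-0.5, 0.3, -0.1]
gripper_width: 0.999
grasp_force: 0.0
t: 4.35
eef_pos: [0.4804, 0.1835, 0.4048]
tool_rot: [-0.0, 0.853, 0.522, 0.0]
contact_force: [-0.6, 0.9, 0.2]
gripper_width: 0.996
grasp_force: 0.0
4.35 pos [0.4804 0.1835 0.4048] xang 62.918613955692365 z [ 0.0002  0.0002 -1.    ] q [-0.9609  0.2279  0.5584  1.9645 -0.144   0.9874 -0.8071] F [-0.5723  0.9289  0.2287] [-0.0318  0.0067  0.0689] 0.995559384324835 0.0
tool shift [-0.0007 -0.0001  0.2078] yaw 0.2186139556923763
```

```bash
python3 -m pendant '[[0.085,0,0,0.03,0],[0.085,0,0,0.03,0],[0.085,0,0,0.03,0],[0.085,0,0,0.03,0],[0.085,0,0,0.03,0],[0.085,0,0,0.02,0],[0.085,0,0,0.015,0],[0.085,0,0,0.012,0],[0.085,0,0,0.01,0],[0.085,0,0,0,0],[0.085,0,0,0,0]]' && python3 -m pendant '[[0.01,0,0,0,0],[0.01,0,0,0,0],[0.01,0,0,0,0],[0.01,0,0,0,0],[0.01,0,0,0,0],[0.01,0,0,0,0],[0.01,0,0,0,0],[0.01,0,0,0,0],[0.01,0,0,0,0],[0.01,0,0,0,0],[0.01,0,0,0,0],[0.01,0,0,0,0]]' 80; python3 st.py
```

```text
t: 5.27
eef_pos: [0.4806, 0.1834, 0.1978]
tool_rot: [-0.0, 0.854, 0.521, -0.0]
contact_force: [-0.4, -0.4, 0.4]
gripper_width: 0.996
grasp_force: 0.0
t: 6.27
eef_pos: [0.4807, 0.1835, 0.1982]
tool_rot: [-0.0, 0.854, 0.52, 0.0]
contact_force: [-1.7, -0.7, 6.6]
gripper_width: 0.22
grasp_force: 79.0
6.2667 pos [0.4807 0.1835 0.1982] xang 62.73139456078129 z [ 0.0006  0.0006 -1.    ] q [-0.7956  0.5534  0.3915  2.1059 -0.3938  0.5509 -0.5937] F [-1.706  -0.6844  6.6132] [-0.0712  0.2074  0.0238] 0.21971657880973472 79.00413393974304
```

```bash
python3 -m pendant '[[0.01,0,0,-0.008,0],[0.01,0,0,-0.012,0],[0.01,0,0,-0.02,0],[0.01,0,0,-0.025,0],[0.01,0,0,-0.025,0],[0.01,0,0,-0.025,0],[0.01,0,0,-0.025,0],[0.01,0,0,-0.025,0],[0.01,0,0,-0.025,0],[0.01,0,0,-0.02,0],[0.01,0,0,0,0],[0.01,0,0,0,0]]' && python3 st.py 0.481 -0.1838 0.408 24.4
```

```text
t: 7.27
eef_pos: [0.4803, 0.1832, 0.4088]
tool_rot: [-0.0, 0.854, 0.52, 0.001]
contact_force: [-0.8, 0.7, -3.6]
gripper_width: 0.22
grasp_force: 78.5
7.2667 pos [0.4803 0.1832 0.4088] xang 62.72729394496474 z [ 0.0016  0.0018 -1.    ] q [-0.9769  0.2236  0.5773  1.9619 -0.1461  0.9941 -0.8073] F [-0.8327  0.7423 -3.5863] [-0.0379  0.0341  0.0393] 0.2204300458514205 78.46885085105896
tool shift [-0.3259  0.1688  0.0001] yaw 38.32729394496474
```

```bash
python3 -m pendant '[[0.01,-0.014,0.007,0,0],[0.01,-0.024,0.0125,0,0],[0.01,-0.03,0.0155,0,0],[0.01,-0.03,0.0155,0,0],[0.01,-0.03,0.0155,0,0],[0.01,-0.03,0.0155,0,0],[0.01,-0.03,0.0155,0,0],[0.01,-0.03,0.0155,0,0],[0.01,-0.03,0.0155,0,0],[0.01,-0.03,0.0155,0,0],[0.01,-0.03,0.0155,0,0],[0.01,-0.018,0.01,0,0]]' && python3 -m pendant '[[0.01,0,0,0,5],[0.01,0,0,0,6],[0.01,0,0,0,6],[0.01,0,0,0,6],[0.01,0,0,0,6],[0.01,0,0,0,6],[0.01,0,0,0,3.3],[0.01,0,0,0,0],[0.01,0,0,0,0],[0.01,0,0,0,0],[0.01,0,0,0,0],[0.01,0,0,0,0]]' && python3 st.py 0.481 -0.1838 0.408 24.4
python3 - <<'E'
from h import *
np.set_printoptions(precision=4,suppress=True)
for c in("top","scene"):
    p,d=bot.read_camera(c)
    M=np.ones((400,640),bool); P,uv=cloud(c,d,M)
    k=(np.hypot(P[:,0]-.481,P[:,1]+.184)<.11)&(P[:,2]>.19)&(P[:,2]<.235)
    Q=P[k]; g=p[uv[k][:,1],uv[k][:,0]]; 
    print(c,len(Q),np.percentile(Q[:,2],[5,50,95]),cv2.minEnclosingCircle(np.float32(Q[:,:2]*1000)),axis(Q))
    ct=Q[:,:2].mean(0); A=np.c_[Q[:,:2]-ct,np.ones(len(Q))]; print('plane',np.linalg.lstsq(A,Q[:,2],rcond=None)[0])
    cv2.imwrite(f"pics/c_{c}.png",cv2.resize(p[110:310,160:460],None,fx=2.6,fy=2.6,interpolation=2))
E
```

```text
t: 8.27
eef_pos: [0.4792, -0.1878, 0.4065]
tool_rot: [-0.0, 0.855, 0.519, -0.002]
contact_force: [-0.2, 0.2, -3.5]
gripper_width: 0.218
grasp_force: 78.3
t: 9.27
eef_pos: [0.4811, -0.1839, 0.4075]
tool_rot: [-0.0, 0.977, 0.212, -0.0]
contact_force: [0.1, -0.7, -3.1]
gripper_width: 0.222
grasp_force: 78.4
9.2667 pos [ 0.4811 -0.1839  0.4075] xang 24.468995478912465 z [-0.0003  0.0001 -1.    ] q [-0.5163  0.2911  0.928   1.9734 -0.2751  1.0082 -0.6034] F [ 0.1363 -0.7346 -3.0761] [-0.0062  0.0201  0.0118] 0.2221220011646986 78.4264862537384
tool shift [-0.     -0.0001 -0.0005] yaw 0.06899547891245561
top 903 [0.2121 0.2158 0.2198] ((499.6283874511719, -149.2163848876953), 74.73858642578125) 162.51612790433472
plane [-0.0025  0.0029  0.2159]
scene 1288 [0.2126 0.2162 0.2196] ((486.7143859863281, -187.28440856933594), 92.80693054199219) 88.13452357333216
plane [-0.0077  0.0009  0.2162]
```

View pics/c_scene.png

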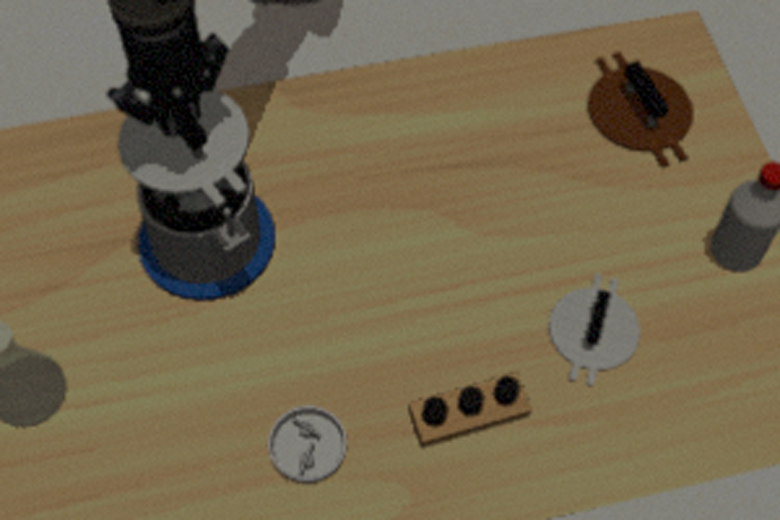

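View pics/c_top.png

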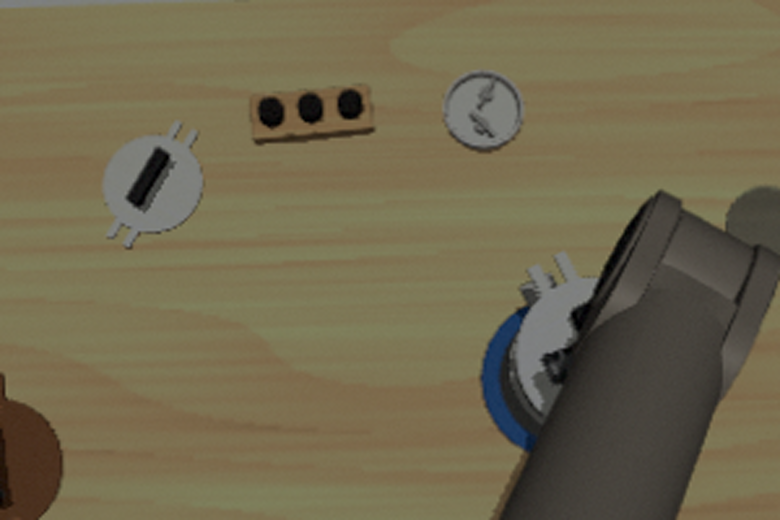

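The cover is held level over the vessel: the scene view shows the prongs at crop (220,190), next to the stud at (235,215). I'll measure the prong pair and disc edge against the stud.

Run:
```python
from h import *
from scipy.optimize import least_squares
np.set_printoptions(precision=4,suppress=True)
a=np.radians(24.4); u=np.array([np.cos(a),np.sin(a)]); v=np.array([-u[1],u[0]]); C=np.array([.481,-.1838])
for c in("top","scene"):
    p,d=bot.read_camera(c); P,uv=cloud(c,d,np.ones((400,640),bool))
    g=p[uv[:,1],uv[:,0]].astype(int)
    k=(np.hypot(*(P[:,:2]-C).T)<.11)&(P[:,2]>.205)&(P[:,2]<.226)&(g.sum(1)>210)
    W=world(c,uv[k],z=.216)[:,:2]-C; L=np.c_[W@u,W@v]
    for s in(1,-1):
        F=L[(s*L[:,0]>.076)]
        if len(F)>5: print(c,s,'prongs n',len(F),'max',(s*F[:,0]).max(),'lat med mid',(F[:,1].max()+F[:,1].min())/2,F[:,1].mean(), np.sort(F[:,1])[::4])
    D=L[np.hypot(*L.T)<.0755]; h=cv2.convexHull(np.float32(D)).reshape(-1,2)
    h=h[np.hypot(*h.T)>.066]
    f=least_squares(lambda q:np.hypot(h[:,0]-q[0],h[:,1]-q[1])-.071,[0,0],loss='soft_l1',f_scale=.001); print('disc centre along/lat',f.x,len(h))
```

```text
top 1 prongs n 86 max 0.09514335131179821 lat med mid 0.001359692273540743 0.0015863591281971758 [-0.0178 -0.0167 -0.0156 -0.0145 -0.0135 -0.0124 -0.0113 -0.0102 -0.0082
 -0.0072 -0.0061  0.0098  0.0109  0.012   0.0131  0.0141  0.0152  0.0162
  0.0173  0.0184  0.0195  0.0205]
disc centre along/lat [ 0.0019 -0.0008] 29
scene 1 prongs n 51 max 0.09525261623200733 lat med mid 0.0016732690896024017 0.0012488420615444586 [-0.0174 -0.0157 -0.0139 -0.0122 -0.0104 -0.0086 -0.0065  0.0102  0.012
  0.0138  0.016   0.0178  0.02  ]
disc centre along/lat [-0.0006  0.0017] 41
```

```bash
python3 -m pendant '[[0.01,0,0.0007,0.006,0.4],[0.01,0,0,0.008,0],[0.01,0,0,0.008,0],[0.01,0,0,0.008,0],[0.01,0,0,0.008,0],[0.01,0,0,0.008,0],[0.01,0,0,0.006,0],[0.01,0,0,0.006,0],[0.01,0,0,0.004,0],[0.01,0,0,0,0],[0.01,0,0,0,0],[0.01,0,0,0,0]]' && python3 st.py
python3 - <<'E'
from h import *
p,d=bot.read_camera("scene"); cv2.imwrite("pics/d_scene.png",cv2.resize(p[130:240,180:310],None,fx=5,fy=5,interpolation=2))
E
```

```text
t: 10.47
eef_pos: [0.4817, -0.1846, 0.346]
tool_rot: [0.0, 0.978, 0.208, 0.0]
contact_force: [0.4, 0.1, -1.9]
gripper_width: 0.22
grasp_force: 78.5
10.4667 pos [ 0.4817 -0.1846  0.346 ] xang 24.022689358597063 z [ 0.0006 -0.0001 -1.    ] q [-0.4406  0.3849  0.8626  2.033  -0.3772  0.8863 -0.522 ] F [ 0.3677  0.0849 -1.8701] [ 0.0199 -0.0097 -0.0118] 0.2202743373564064 78.5151207447052
```

View pics/d_scene.png

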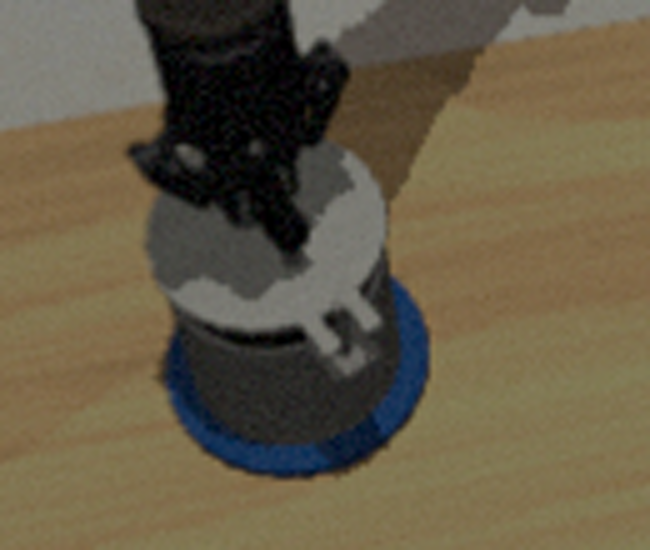

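The stud stands between the prongs at crop (345,325) and there is no side force. I continue down onto the ring.

```bash
python3 -m pendant '[[0.01,0,0,0.002,0],[0.01,0,0,0.002,0],[0.01,0,0,0.002,0],[0.01,0,0,0.002,0],[0.01,0,0,0.002,0],[0.01,0,0,0.001,0],[0.01,0,0,0,0],[0.01,0,0,0,0],[0.01,0,0,0,0],[0.01,0,0,0,0]]' && python3 st.py
```

```text
t: 11.35
eef_pos: [0.4817, -0.1845, 0.3351]
tool_rot: [-0.0, 0.978, 0.208, 0.0]
contact_force: [-1.6, 1.6, 4.7]
gripper_width: 0.219
grasp_force: 79.5
11.35 pos [ 0.4817 -0.1845  0.3351] xang 24.031949971445112 z [ 0.0004  0.0005 -1.    ] q [-0.4263  0.4015  0.848   2.0421 -0.3959  0.8655 -0.5063] F [-1.642   1.5928  4.7085] [0.3522 0.3751 0.0108] 0.21885759495371596 79.54704165458679
```

```bash
python3 -m pendant '[[0.01,0,0,0.001,0],[0.01,0,0,0.001,0],[0.01,0,0,0.001,0],[0.01,0,0,0.001,0],[0.01,0,0,0.0005,0],[0.01,0,0,0,0],[0.01,0,0,0,0],[0.01,0,0,0,0],[0.01,0,0,0,0],[0.01,0,0,0,0],[0.01,0,0,0,0],[0.01,0,0,0,0]]' && python3 st.py
cat > chk.py <<'E'
from h import *
from scipy.optimize import least_squares
np.set_printoptions(precision=4,suppress=True)
a=np.radians(24.4); u=np.array([np.cos(a),np.sin(a)]); v=np.array([-u[1],u[0]]); C=np.array([.481,-.1838])
for c in("top","scene"):
    p,d=bot.read_camera(c); P,uv=cloud(c,d,np.ones((400,640),bool))
    g=p[uv[:,1],uv[:,0]].astype(int); W=P[:,:2]-C
    k=(np.hypot(*W.T)<.069)&(abs(P[:,2]-.138)<.013)
    Q=P[k]; A=np.c_[W[k]@u,W[k]@v,np.ones(k.sum())]; f=np.linalg.lstsq(A,Q[:,2],rcond=None)[0]
    r=Q[:,2]-A@f; s=abs(r)<.006; f=np.linalg.lstsq(A[s],Q[s,2],rcond=None)[0]; print(c,s.sum(),'slopes u,v, top z at centre',f)
    k=(np.hypot(*W.T)<.11)&(abs(P[:,2]-.138)<.012)&(g.sum(1)>190)
    L=world(c,uv[k],z=f[2])[:,:2]-C; L=np.c_[L@u,L@v]; F=L[L[:,0]>.076]
    if len(F)>5: print('prongs lat',F[:,1].min(),F[:,1].max(),'max',F[:,0].max())
    print('studs',[P[(np.hypot(P[:,0]-x,P[:,1]-y)<.012)&(P[:,2]>.16)&(P[:,2]<.176)].mean(0) for x,y in((.554,-.1508),(.4085,-.2167))])
E
python3 chk.py
```

```text
t: 12.35
eef_pos: [0.4817, -0.1846, 0.331]
tool_rot: [-0.0, 0.978, 0.208, 0.0]
contact_force: [-4.4, 2.8, 11.5]
gripper_width: 0.219
grasp_force: 80.3
12.35 pos [ 0.4817 -0.1846  0.331 ] xang 24.024883442043397 z [ 0.0005  0.001  -1.    ] q [-0.4205  0.4077  0.8424  2.0453 -0.4034  0.8579 -0.5   ] F [-4.3778  2.8215 11.5357] [0.5694 0.803  0.0389] 0.21908772439264407 80.31300902366638
top 505 slopes u,v, top z at centre [0.0047 0.0051 0.1395]
prongs lat -0.0187897883361112 0.019544773114361935 max 0.09546135537638567
studs [array([ 0.5537, -0.1505,  0.17  ]), array([nan, nan, nan])]
scene 1000 slopes u,v, top z at centre [-0.0017  0.0022  0.1399]
prongs lat -0.019295928755986833 0.01924716954234786 max 0.0960672698265267
studs [array([ 0.5543, -0.1506,  0.168 ]), array([nan, nan, nan])]chk.py:14: RuntimeWarning: Mean of empty slice.
  print('studs',[P[(np.hypot(P[:,0]-x,P[:,1]-y)<.012)&(P[:,2]>.16)&(P[:,2]<.176)].mean(0) for x,y in((.554,-.1508),(.4085,-.2167))])
  ret = um.true_divide(
```

The cover is level (slopes under 0.006), the prongs are centred on the stud, and the push is about 11.5 N plus the cover's weight. The ring should be pressed about 8–10 mm. Now I hold.

```bash
python3 -m pendant '[[0.01,0,0,0,0],[0.01,0,0,0,0],[0.01,0,0,0,0],[0.01,0,0,0,0],[0.01,0,0,0,0],[0.01,0,0,0,0],[0.01,0,0,0,0],[0.01,0,0,0,0],[0.01,0,0,0,0],[0.01,0,0,0,0],[0.01,0,0,0,0],[0.01,0,0,0,0]]' && python3 -m pendant '[[0.01,0,0,0,0],[0.01,0,0,0,0],[0.01,0,0,0,0],[0.01,0,0,0,0],[0.01,0,0,0,0],[0.01,0,0,0,0],[0.01,0,0,0,0],[0.01,0,0,0,0],[0.01,0,0,0,0],[0.01,0,0,0,0],[0.01,0,0,0,0],[0.01,0,0,0,0]]' && python3 -m pendant '[[0.01,0,0,0,0],[0.01,0,0,0,0],[0.01,0,0,0,0],[0.01,0,0,0,0],[0.01,0,0,0,0],[0.01,0,0,0,0],[0.01,0,0,0,0],[0.01,0,0,0,0],[0.01,0,0,0,0],[0.01,0,0,0,0],[0.01,0,0,0,0],[0.01,0,0,0,0]]' && python3 -m pendant '[[0.01,0,0,0,0],[0.01,0,0,0,0],[0.01,0,0,0,0],[0.01,0,0,0,0],[0.01,0,0,0,0],[0.01,0,0,0,0],[0.01,0,0,0,0],[0.01,0,0,0,0],[0.01,0,0,0,0],[0.01,0,0,0,0],[0.01,0,0,0,0],[0.01,0,0,0,0]]'; python3 chk.py 2>/dev/null
python3 - <<'E'
from h import *
p,d=bot.read_camera("scene"); cv2.imwrite("pics/e_scene.png",cv2.resize(p[130:240,180:310],None,fx=5,fy=5,interpolation=2))
E
```

```text
t: 13.45
eef_pos: [0.4817, -0.1846, 0.331]
tool_rot: [-0.0, 0.978, 0.208, 0.0]
contact_force: [-3.8, 3.0, 11.9]
gripper_width: 0.224
grasp_force: 80.3
t: 14.45
eef_pos: [0.4817, -0.1846, 0.331]
tool_rot: [-0.0, 0.978, 0.208, 0.0]
contact_force: [-2.8, 2.8, 10.9]
gripper_width: 0.222
grasp_force: 80.3
t: 15.45
eef_pos: [0.4817, -0.1846, 0.331]
tool_rot: [-0.0, 0.978, 0.208, 0.0]
contact_force: [-4.3, 2.9, 10.8]
gripper_width: 0.218
grasp_force: 80.3
t: 16.45
eef_pos: [0.4817, -0.1846, 0.331]
tool_rot: [-0.0, 0.978, 0.208, 0.0]
contact_force: [-3.6, 2.1, 11.5]
gripper_width: 0.222
grasp_force: 80.3
top 504 slopes u,v, top z at centre [-0.0017 -0.0072  0.14  ]
prongs lat -0.018699026266293616 0.019622087802848395 max 0.09541287234860722
studs [array([ 0.5536, -0.1501,  0.1695]), array([nan, nan, nan])]
scene 1003 slopes u,v, top z at centre [-0.0021  0.002   0.1398]
prongs lat -0.019262107261731536 0.019286010986190885 max 0.09598649263910601
studs [array([ 0.5546, -0.1506,  0.1685]), array([nan, nan, nan])]
```

View pics/e_scene.png

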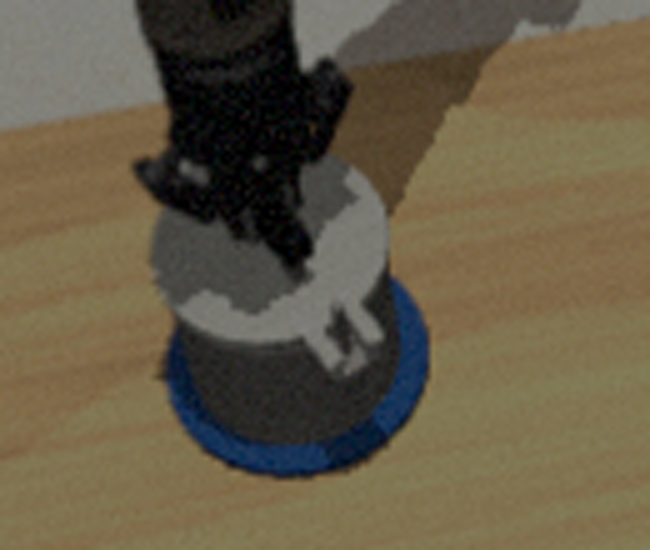

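The cover sits level and low on the ring, with the near stud in its slot at crop (345,330). The far stud is hidden, but the cover lies 36 mm below the stud tops and level, so that stud must be in its slot too. The push was steady for over 4 s, so I hand in.

```bash
python3 -c "from station import bot; print(bot.hand_in())"
```

```text
the job is handed in; nothing more can be done
None
```

The cover is on level with both studs in its slots (the far stud is hidden, so inferred from the cover's height), the ring was pressed steadily with about 14 N (roughly 8–10 mm) for over 4 s, and the job was handed in with the arm still gripping and pressing.

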